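# Clear the parts pail and click the hub's torque bar home

## Task

The steel pail of bolts is standing in the way of the torque bar on the wheel hub: lift it, keeping it upright, and set it down gently, standing flat inside the shallow square steel tray. Then swing the torque bar clockwise (seen from above) until it clicks past its detent and settles in the next notch; one click only, no farther. Leave everything else on the bench where it is.

Things in the scene. Friction and masses are not known exactly. Their poses are not given: they have to be found in the camera images.
- hub_stand: Wheel hub, sprocket 136 mm across (top at 58 mm), fixed to the bench. Origin on the bench, on the vertical axis the torque bar turns about; at joint value 0 the bar points along its -x. Three round steel marks 10 mm across, low on the sprocket 54 mm from the axis, lie under the bar's line at its three notches.
- torque_bar (a joint): Angle of the torque bar in rad, growing clockwise seen from above. Spring notches at 0, where it starts, at 0.80, where it must go, and at 1.60 (too far). Between notches the resistance is greatest 0.2 past a notch (about 7 N pushed at bar_grip); past halfway (0.4) the bar snaps on by itself to the next.
- bar_grip (a point): Middle of the torque bar's black rubber grip, on its centre line, 132 mm from the hub's axis, 78 mm above the bench. The bar is level: steel shaft 14 mm thick out to 100 mm from the axis, then the round grip, 22 mm thick, to 165 mm. Its head on the nut is 38 mm across and reaches 97 mm above the bench.
- pail: Round steel pail of bolts, 0.4 to 0.6 kg, 68 mm across at the foot, 80 mm at the rim, 85 mm high, with a rigid upright hoop handle over it. Origin at the centre of its underside, z up. The hoop stands in its y-z plane.
- pail_handle (a point): Middle of the hoop's level top bar, on the pail's axis, 135 mm above the pail's underside. The bar is round, 10 mm thick, straight for 44 mm along the pail's y; there is 45 mm of free space between it and the rim.
- tray: Shallow square open steel tray, outside 140 x 140 mm, walls 4 mm thick and 14 mm high, floor about 4 mm thick, fixed to the bench. Origin at the centre of its underside; x and y along its sides.
- parts_box: Closed cardboard box 140 x 140 x 45 mm, origin at the centre of its underside. Leave it.
- spanner: Steel spanner 160 mm long lying along its x. Leave it.
- socket: Steel socket standing upright, 28 mm across, 40 mm high. Leave it.
- bearing: Flat steel bearing ring 52 mm across, 15 mm high. Leave it.
- grease_jar: Jar 72 mm across, 65 mm high. Leave it.
- spray_can: Spray can 60 mm across, 170 mm high. Leave it.
- oil_bottle: Oil bottle 72 mm across, 200 mm high. Leave it.
There are look-alikes about, which are no part of the job. Leave any blue or red look-alike of the pail alone.

How it is judged:
On the way, in this order (a step that is already met when the one before it is completed fails the run):
1. the pail stands upright inside the tray, released, at rest (x of pail in the frame of tray between -0.034 and 0.034 m and y of pail in the frame of tray between -0.034 and 0.034 m and z of pail in the frame of tray below 0.012 m and angle between pail's own z axis and vertical below 0.1 rad and contact force between the fingers and pail below 0.1 N and linear speed of pail below 0.03 m/s), for 0.3 s.
2. then the torque bar has clicked past its detent into the next notch (value of joint torque_bar between 0.68 and 0.92 rad), for 0.3 s.
At the end, for the whole second after the job is handed in: The pail stands upright (within 0.1 rad), released and at rest, flat on the tray's floor with its centre within 34 mm of the tray's centre along each side, and the torque bar rests in its second notch (joint between 0.68 and 0.92 rad) (all of step 1 and all of step 2 and velocity of joint torque_bar between -0.05 and 0.05 rad/s); the robot touches nothing.
It fails at once if the torque bar is turned past the next notch (joint above 1.2 rad) (value of joint torque_bar above 1.2 rad).
It fails at once if the pail is tipped by more than 0.5 rad (angle between pail's own z axis and vertical above 0.5 rad).
It fails at once if the pail is dropped (falls free faster than 0.4 m/s) (contact force between pail and anything else below 0.05 N and linear speed of pail above 0.4 m/s).
It fails at once if another object on the bench is moved by more than 40 mm (distance of any of parts_box, spanner, socket, bearing, grease_jar, spray_can, oil_bottle from where it was at the start of the episode above 0.04 m).
It also fails if it takes over 59 s, if anything falls off the work surface, if the arm or the gripper's body presses on something with over 40 N, if the wrist force passes 120 N, or if a joint passes its speed limit or range.

## Robot

A 6-joint arm with a two-finger parallel gripper is mounted at the origin on the work surface. World frame = base frame: x ahead of the robot, y to its left, z up, the work surface at z = 0. Lengths are in m, angles in rad, forces in N, time in s.
With the tool pointing down it reaches from about 0.275 to 0.75 m from the base axis. Payload 10.2 kg.
Tool frame: the origin (TCP) lies midway between the tips of the shut fingers; the grasp point (between the pads) lies 19 mm behind it (env.hold_point_z is the distance from the TCP to the grasp point, in m); z points along the fingers, y is the line along which they close (so a half turn about z gives the same grasp; the last joint's range is limited). The gripper opens to 85 mm and grips with 20 to 120 N. Pads are 22 mm wide; open, the fingers measure 114 mm over their backs; the gripper's body (76 mm by 85 mm) begins 54 mm behind the grasp point. The pads swing forward as they close: fully open they stand 13 mm farther back than shut.
Start: joints at [-1.49, 0.313, 1.498, -0, 1.331, -0.223], TCP at [0.157, -0.501, 0.231] pointing down, gripper open.
Joint ranges: [-2.94, 2.94], [-0.97, 2.17], [0.19, 2.56], [-1.23, 4.37], [0.02, 3.11], [-2.88, 2.88]. Speed limits (rad/s): [2.39, 2.39, 3.01, 3.14, 3.14, 3.14].

## Interface

Orientations are given as a unit quaternion [x, y, z, w].
In Python, from bench import env, kinematics, monitor, eyes, job gives the robot as it stands. The module is installed in compiled form; this text tells all that it offers. Calls block until the motion is done:
- env.reach(position, orientation): joint-space move of the TCP to a pose.
- env.movel(position, velocity=0.15, frame=None, guard=None): straight line of the TCP; frame=None keeps the orientation; velocity is the mean speed in m/s. With guard (N) it stops when the force on the tool has changed by that much, and returns True; else False.
- env.set_joints(angles): joint-space move.
- env.release() and env.close_gripper(effort=None): open the fingers fully, or close them until they stop; effort is the grip in N (None keeps the last).
- env.hold(seconds).
- kinematics.ik(position, orientation): joint angles nearest the present ones, or None.
- monitor.sense(): the state.
- eyes.grab_frame(name): name is "side" or "top"; returns a dict with "frame" (384x512x3 uint8, red, green, blue), "mtx" (3x3 intrinsics, pixels), "k1" (the pictures are not rectified: a ray, as slopes to the right and down, at radius r is drawn at 1 + k1 r^2 times it, then the intrinsics apply), "view" (4x4, takes a point from world to camera coordinates). Camera axes: x right, y down, z forward; pixel columns grow to the right and rows downward; lengths in m; the calibration is good to about 2 mm. A picture is of the moment at which its call begins. There is no depth.
A pose or a line that the arm cannot do raises env.MotionError and nothing moves.
- job.hand_in(): hands the job in; it is judged then, once.
The state is a dict: "clock": time; "joints": joint angles; "qvel": joint speeds; "joint_efforts": joint torques, N m; "position": TCP position; "ee_rot": TCP orientation; "contact_force": force on the tool from outside, world axes, zero at the start; "ft_torque": the same for the moment, N m; "finger_gap": opening from 0.0 (shut) to 1.0 (fully open); "gripper_force": force on a finger pad.
Only numpy, scipy, OpenCV 4.12 (cv2) and the standard library are available. Lean on these libraries where they do the work, as an engineer would, in place of code of your own. Each camera call takes 0.05 s, during which the arm holds its last target. There are 200 camera calls.

## Working session

There is one attempt and no reset: what is moved stays moved. The work goes in short steps, each a Python script; the robot and the scene stay as the last script left them, time stands still between calls to the robot, and variables do not carry over. Pictures are saved under pics/ and viewed, at most 10 in all, crops included, and the job is handed in when it is done.

```bash
mkdir -p pics
cat > h.py <<'E'
import numpy as np, cv2
from bench import env,kinematics,monitor,eyes,job
def grab(n,save=None):
    f=eyes.grab_frame(n)
    if save: cv2.imwrite('pics/'+save,f['frame'][:,:,::-1])
    return f
def ray(f,uv):
    d=cv2.undistortPoints(np.array([[uv]],float),np.array(f['mtx']),np.array([f['k1'],0,0,0.]))[0,0]
    V=np.array(f['view']);R=V[:3,:3]
    return -R.T@V[:3,3], R.T@np.array([d[0],d[1],1])
def onz(f,uv,z):
    c,d=ray(f,uv);return c+d*(z-c[2])/d[2]
def proj(f,p):
    V=np.array(f['view']);r,_=cv2.Rodrigues(V[:3,:3])
    return cv2.projectPoints(np.array([p],float),r,V[:3,3],np.array(f['mtx']),np.array([f['k1'],0,0,0.]))[0][0,0]
E
python3 - <<'E'
from h import *
for n in('top','side'):
    f=grab(n,n+'0.png');c,d=ray(f,(256,192));print(n,c,d,f['k1'])
print(monitor.sense())
E
```

```text
top [4.00211560e-01 7.20681867e-04 8.82474290e-01] [ 0.1856619   0.00561839 -0.9826139 ] -0.06080060184285186
side [0.41964444 0.63628554 0.55588307] [ 0.13605694 -0.81572494 -0.56224815] -0.09629163163459425
{'clock': 0.1, 'joints': array([-1.49041110e+00,  3.13362436e-01,  1.49835151e+00, -2.52560385e-05,
        1.33097239e+00, -2.23388343e-01]), 'qvel': array([-0.00156296, -0.00022549, -0.00100024,  0.0001345 ,  0.00149684,
        0.00079467]), 'joint_efforts': array([ 2.64970360e-03, -4.12895608e+01, -2.60142034e+01, -1.37044185e-04,
        3.03419569e-03,  3.31559612e-06]), 'position': array([ 0.15700949, -0.50073982,  0.23081208]), 'ee_rot': array([ 9.88486758e-01,  1.51306411e-01,  2.68331793e-05, -5.46321694e-04]), 'contact_force': array([0.10007917, 0.08602104, 0.37138902]), 'ft_torque': array([-0.01205843,  0.02206852,  0.02941157]), 'gripper_force': 0.0, 'finger_gap': 1.003663935104219}
```

View pics/top0.png

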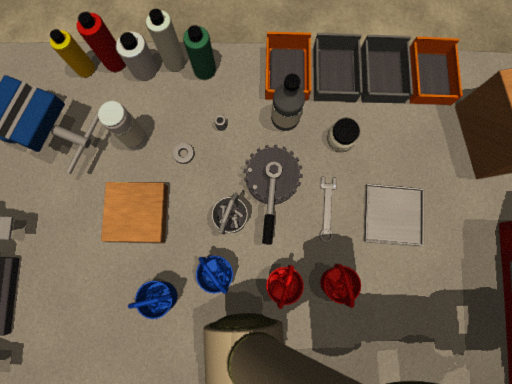

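View pics/side0.png

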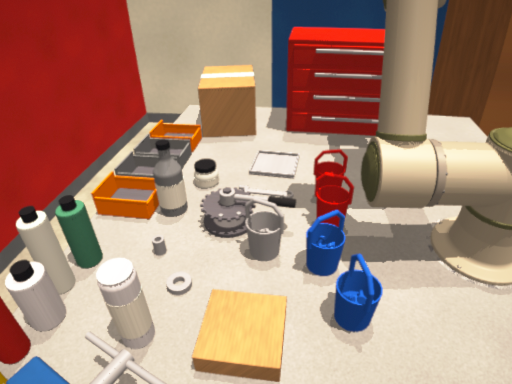

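Top view: pail is at about (230,213), the bar runs from (273,170) to grip (268,228), and the tray is at (394,215). Zooming in for detail.

```bash
python3 - <<'E'
import cv2,numpy as np
a=cv2.imread('pics/top0.png')[140:260,190:330];b=cv2.imread('pics/side0.png')[170:275,190:320]
a=cv2.resize(a,(420*2//2,360));b=cv2.resize(b,(380,307))
o=np.zeros((360,800,3),np.uint8);o[:,:420]=a;o[:307,420:]=b
cv2.imwrite('pics/crop0.png',o)
E
python3 - <<'E'
from h import *
f=grab('top')
# tray corners, outer top edge z=.014
im=f['frame'];hsv=cv2.cvtColor(im,cv2.COLOR_RGB2HSV)
print(hsv[215,394],hsv[215,440],hsv[200,375],hsv[184,394],hsv[175,394])
for uv in[(366,185),(423,187),(422,245),(364,243)]:print(onz(f,uv,.014))
for n,uv,z in[('hub',(273,170),.097),('grip',(268,228),.089),('pailrim',(230,213),.085)]:print(n,onz(f,uv,z))
E
```

```text
[ 17  43 160] [ 19  65 142] [ 18  45 165] [ 18  60 148] [ 16  66 143]
[ 0.58820836 -0.26074787  0.014     ]
[ 0.58684542 -0.40149432  0.014     ]
[ 0.44614916 -0.39131849  0.014     ]
[ 0.44821574 -0.25210855  0.014     ]
hub [ 0.59885225 -0.03099323  0.097     ]
grip [ 0.47160412 -0.02265144  0.089     ]
pailrim [0.50270294 0.06102633 0.085     ]
```

View pics/crop0.png

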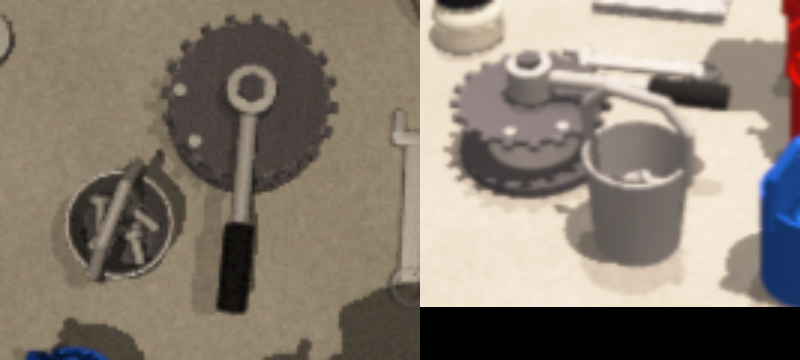

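Run:
```python
from h import *
f=grab('top');s=grab('side')
rim=onz(f,(230.2,214.5),.085);print('rim',rim)
h=rim.copy();h[2]=.135
print('pred handle mid top',proj(f,h),'side',proj(s,h))
for z,p in((.085,(0,0)),):print('side rim',proj(s,rim))
a=onz(f,(190+137/3,140+160/3),.11);b=onz(f,(190+93/3,140+278/3),.11);d=b-a
print('hoop ends top',a,b,np.degrees(np.arctan2(d[1],d[0])))
a=onz(s,(253.3,201.5),.135);b=onz(s,(273.8,207.6),.135);d=b-a
print('hoop side',a,b,np.degrees(np.arctan2(d[1],d[0])),np.linalg.norm(d))
c=np.mean([onz(f,uv,.014) for uv in[(366,185),(423,187),(422,245),(364,243)]],0)
print('tray',c,proj(s,c))
# symmetric test of hoop: project hoop model key points for 159.5 deg
for ang in(150,160,170):
    u=np.array([np.cos(np.radians(ang)),np.sin(np.radians(ang)),0])
    print(ang,[proj(f,h+k*.022*u).round(1) for k in(-1,1)],[proj(s,h+k*.022*u).round(1) for k in(-1,1)])
```

```text
rim [0.49940977 0.06046487 0.085     ]
pred handle mid top [228.49198739 211.44682031] side [264.03169296 202.13797351]
side rim [264.20995394 221.00667008]
hoop ends top [0.54218755 0.04859091 0.11      ] [0.45737584 0.07651973 0.11      ] 161.77308971370292
hoop side [0.5217798  0.06094535 0.135     ] [0.47736119 0.07669702 0.135     ] 160.4745397760994 0.04712884806088727
tray [ 0.51735467 -0.32641731  0.014     ] [274.73508764 161.71866174]
150 [array([234.2, 202.4]), array([222.8, 220.5])] [array([255.7, 198.4]), array([272.6, 206. ])]
160 [array([232.5, 201.6]), array([224.4, 221.4])] [array([254.7, 199.3]), array([273.6, 205. ])]
170 [array([230.7, 201.1]), array([226.2, 221.9])] [array([254. , 200.3]), array([274.3, 204. ])]
```

```bash
cat >> h.py <<'E'
def down(deg):  # tool z down, tool y at given world yaw
    from scipy.spatial.transform import Rotation as R
    t=np.radians(deg);y=np.array([np.cos(t),np.sin(t),0]);z=np.array([0,0,-1.])
    return R.from_matrix(np.c_[np.cross(y,z),y,z]).as_quat()
E
python3 - <<'E'
from h import *
P=np.array([.4995,.0625]);T=np.array([.517,-.326])
for a in(71,-109):
    print(a,[None if (k:=kinematics.ik([*p,z],down(a))) is None else np.round(k,2) for p,z in((P,.27),(P,.116),(T,.27),(T,.12))])
q=down(-109) if abs(kinematics.ik([*P,.27],down(-109))[5])<abs(kinematics.ik([*P,.27],down(71))[5]) else down(71)
env.reach([*P,.27],q)
env.movel([*P,.17],.12)
print(env.movel([*P,.116],.06,guard=6))
env.close_gripper(60)
s=monitor.sense();print(s['clock'],s['position'],s['contact_force'],s['finger_gap'],s['gripper_force'])
grab('side','side1.png')
E
```

```text
71 [array([-0.11,  0.24,  1.49, -0.  ,  1.41, -1.35]), array([-0.11,  0.39,  1.71, -0.  ,  1.04, -1.35]), array([-0.75,  0.49,  1.15, -0.  ,  1.51, -1.99]), array([-0.75,  0.6 ,  1.36, -0.  ,  1.18, -1.99])]
-109 [array([-0.11,  0.24,  1.49, -0.  ,  1.41,  1.79]), array([-0.11,  0.39,  1.71, -0.  ,  1.04,  1.79]), array([-0.75,  0.49,  1.15, -0.  ,  1.51,  1.15]), array([-0.75,  0.6 ,  1.36, -0.  ,  1.18,  1.15])]
False
5.3333 [0.49961898 0.06263529 0.11615331] [1.27780818 2.16474674 2.27409019] 0.09538376317422273 58.43118667602539
```

View pics/side1.png

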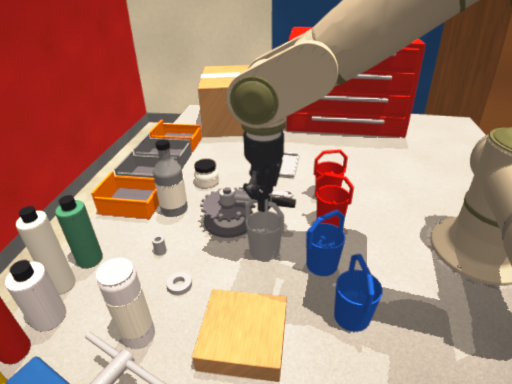

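The fingers hold the hoop (gap about 8 mm, pail at about (264,235)). Lifting and carrying.

Run:
```python
from h import *
P=np.array([.4995,.0625]);T=np.array([.517,-.326])
env.movel([*P,.27],.08)
s=monitor.sense();print(s['contact_force'],s['finger_gap'])
env.movel([*T,.27],.08); env.hold(.5)
env.movel([*T,.14],.08); env.hold(.4)
s=monitor.sense();print(s['clock'],s['position'],s['contact_force'],s['finger_gap'])
grab('side','side2.png')
print(env.movel([*T,.115],.015,guard=2))
s=monitor.sense();print(s['clock'],s['position'],s['contact_force'],s['finger_gap'])
```

```text
[ 0.17074325  0.18752524 -5.71763299] 0.08978705296084752
15.1417 [ 0.51701283 -0.32600465  0.14004132] [ 0.02491851 -0.02580323 -5.35512968] 0.09318151347983127
True
16.3917 [ 0.51705101 -0.32569454  0.12009335] [0.40473991 1.21146132 5.66653006] 0.08998004930422633
```

View pics/side2.png

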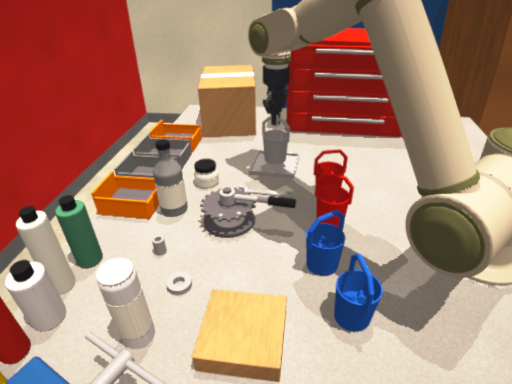

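Run:
```python
from h import *
T=np.array([.517,-.326])
p=monitor.sense()['position']
env.release()
env.movel([p[0],p[1],.2],.08); env.movel([.5,-.2,.28],.2) ; env.reach([.36,-.28,.28],down(-91))
f=grab('top','top3.png')
hsv=cv2.cvtColor(f['frame'],cv2.COLOR_RGB2HSV)
m=(f['frame'].max(2)<45).astype(np.uint8)
n,l,st,ce=cv2.connectedComponentsWithStats(m)
for i in range(1,n):
    if st[i,4]>60 and 240<ce[i][0]<300 and 200<ce[i][1]<260:
        ys,xs=np.where(l==i);(c,sz,an)=cv2.minAreaRect(np.c_[xs,ys].astype(np.float32))
        print('grip',c,sz,an,onz(f,c,.08))
print('hub',onz(f,(273.3,169.7),.097),'proj',monitor.sense()['clock'])
im=cv2.imread('pics/top3.png')
cv2.imwrite('pics/c3.png',np.hstack([cv2.resize(im[140:260,220:320],(400,480)),cv2.resize(im[155:265,340:440],(400,480))]))
```

```text
grip (268.06182861328125, 228.60113525390625) (9.717931747436523, 29.058990478515625) 5.440331935882568 [ 0.47110278 -0.02307714  0.08      ]
hub [ 0.59954907 -0.031643    0.097     ] proj 21.3833
```

View pics/c3.png

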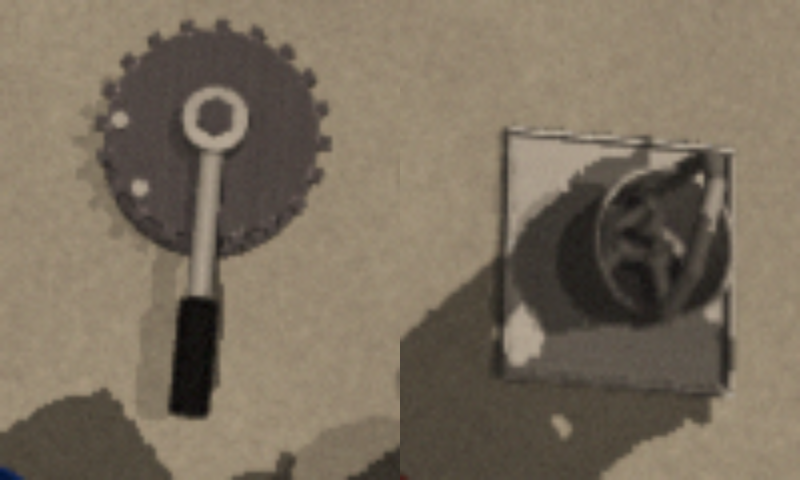

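Bar grip is centred at (268,228.6), hub nut at (273.5,169.5), marks at (255,187) and (250,170). Pail is in the tray with its rim centre near (406,211); checking the offset.

Run:
```python
from h import *
f=grab('top')
print('pail rim',onz(f,(406,211.1),.089))
cs=[(340+(x-400)/4,155+y/4.364) for x,y in[(505,128),(733,150),(730,393),(500,378)]]
C=[onz(f,c,.014) for c in cs];print('tray',np.mean(C,0),[c.round(3) for c in C])
H=onz(f,(273.5,169.6),.097)[:2];G=onz(f,(268.06,228.6),.08)[:2]
d=G-H;print('bar',H,G,np.linalg.norm(d),np.degrees(np.arctan2(d[1],d[0])))
for uv in((255,186.8),(250,169.8)):
    m=onz(f,uv,.05)[:2]-H;print(np.linalg.norm(m),np.degrees(np.arctan2(m[1],m[0])))
```

```text
pail rim [ 0.51561375 -0.32540457  0.089     ]
tray [ 0.51709703 -0.32756864  0.014     ] [array([ 0.59 , -0.261,  0.014]), array([ 0.581, -0.402,  0.014]), array([ 0.446, -0.393,  0.014]), array([ 0.452, -0.255,  0.014])]
bar [ 0.59978686 -0.0320799 ] [ 0.47110517 -0.0230731 ] 0.12899651885363575 175.99623353230754
0.05020071543614871 126.83417787141937
0.05383953635756903 79.17292267450568
```

Run:
```python
from h import *
H=np.array([.5985,-.0315]);r=.132;A=176.
def pose(t,z):
    a=np.radians(A)-t
    return [*(H+r*np.array([np.cos(a),np.sin(a)])),z]
def ori(t): return down(A-90-180-np.degrees(t))
for t in(0,.4,.8): print(np.round(kinematics.ik(pose(t,.061),ori(t)),2))
env.movel([.36,-.1,.28],.2)
env.reach(pose(0,.2),ori(0))
print(env.movel(pose(0,.061),.08,guard=8))
env.close_gripper(30)
s=monitor.sense();print(s['clock'],s['contact_force'],s['finger_gap'],s['position'])
for t in np.linspace(.1,.8,8):
    env.movel(pose(t,.061),.04,frame=ori(t))
    s=monitor.sense();print(round(t,2),s['clock'],s['contact_force'].round(1),s['ft_torque'].round(2),s['finger_gap'].round(3))
grab('top','top4.png')
```

```text
[-0.3   0.41  1.87 -0.    0.87  1.34]
[-0.19  0.44  1.82 -0.    0.88  1.86]
[-0.09  0.5   1.72 -0.    0.93  2.35]
False
25.6417 [-0.91289071  0.91889618  2.70840065] 0.24839953234366174 [ 0.4668348  -0.02222343  0.06114099]Traceback (most recent call last):
  File "<stdin>", line 15, in <module>
AttributeError: 'float' object has no attribute 'round'
```

Run:
```python
from h import *
H=np.array([.5985,-.0315]);r=.132;A=176.
def pose(t,z):
    a=np.radians(A)-t
    return [*(H+r*np.array([np.cos(a),np.sin(a)])),z]
def ori(t): return down(A-90-180-np.degrees(t))
for t in np.linspace(.2,.8,7):
    env.movel(pose(t,.061),.04,frame=ori(t))
    s=monitor.sense();print(round(t,2),s['clock'],s['contact_force'].round(1),s['ft_torque'].round(2),round(s['finger_gap'],3))
env.release(); env.hold(.3)
env.movel(pose(.8,.2),.1)
env.reach([.36,-.28,.28],down(-91))
f=grab('top','top4.png')
m=(f['frame'].max(2)<45).astype(np.uint8);n,l,st,ce=cv2.connectedComponentsWithStats(m)
for i in range(1,n):
    if st[i,4]>60 and 200<ce[i][0]<300 and 150<ce[i][1]<260:
        G=onz(f,ce[i],.08)[:2];d=G-H;print('grip',G,np.radians(A)-np.arctan2(d[1],d[0]))
print(monitor.sense()['clock'],monitor.sense()['contact_force'])
```

```text
0.2 26.6083 [-2.6 -3.6  5.4] [-0.57  0.61  0.3 ] 0.245
0.3 27.0917 [-5.1 -3.6  5.2] [-0.61  0.57  0.07] 0.25
0.4 27.575 [-2.4  0.8  4.9] [0.06 0.5  0.05] 0.246
0.5 28.0583 [0.2 5.1 4.5] [ 0.89  0.26 -0.03] 0.243
0.6 28.5417 [-0.5  9.3  4.3] [ 1.32  0.05 -0.09] 0.245
0.7 29.025 [-1.   9.1  4.3] [1.37 0.16 0.07] 0.24
0.8 29.5083 [-3.2  6.9  6. ] [1.18 0.5  0.13] 0.249
grip [0.51626295 0.06806054] 0.8105881408844042
33.525 [ 0.00104062 -0.5131875   0.53122161]
```

View pics/top4.png

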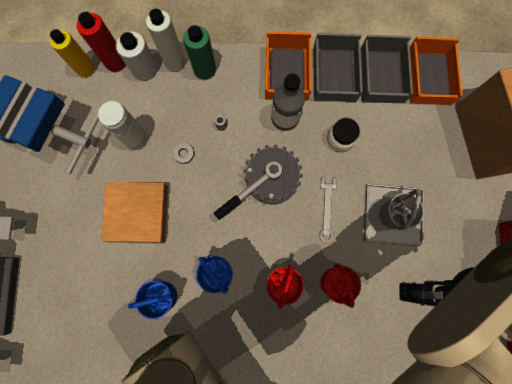

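The bar's grip is at (228,207), which gives about 0.81 rad. The pail stands in the tray at (404,211), and nothing else has moved.

```bash
python3 -c "
from h import *
print(job.hand_in())"
```

```text
the job is handed in; nothing more can be done
None
```

The job is handed in: the pail stands about 2 mm off-centre in the tray, the torque bar rests one click on at about 0.81 rad, and nothing else on the bench appears to have moved; the hand-in returned no verdict.

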